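Tip a media bottle against its tilt stop and set it level again

TASK

The square bottle stands in the tilt rest, a little short of the low ledge behind it. To gather its sediment in one corner, slide it back along the plate until its heel is home against the ledge, then push at its cap so that it tips back over the ledge until the cap rests against the stop bar; keep it lightly pressed there for two seconds without shifting the bar from its setting, and lower it gently until it stands level in the rest again. Tip it, do not lift it out or let it drop, and do not knock over the specimen cup or the stain bottle.

Things in the scene. Friction and masses are not known exactly. Their poses are not given: they have to be found in the camera images.
- rest: Fixed grey metal plate 220 x 156 mm, top at z = 12 mm; origin on the bench, x from -90 to +130 mm, +x from bottle to stop, z up. Two side guides (inner faces y = +-51 mm, 6 mm high). A ledge, front face at x = +50 mm, 6 mm high (top at z = 18 mm). Thin quadrant arcs behind its ends (y = +-72 mm, up to z = 91 mm).
- stop: Stop frame: two thin side arms (y = +-64 mm) and a dark round cross bar, on a stiff friction hinge at the ledge's top edge (origin there: x = 50, z = 18 mm of the rest), leaning back 0.2 to 0.42 rad. Its z is parallel to the bottle's z when the bottle, heel at the ledge, is tipped until its cap meets the bar. More than about 11 N on the bar shifts it.
- stop_bar (a point): Point on the front of the stop's cross bar (14 mm thick), mid length, at x = -25, z = 140 mm in the stop's frame, where the back of the cap comes to rest.
- bottle: Square brown translucent bottle: straight sides 90 x 90 x 72 mm, round shoulder to a 34 mm neck at 99 mm, white ribbed screw cap (40 mm diameter, 130 to 162 mm high). Origin at the centre of its underside; z up, +x towards the ledge. 0.4 to 0.65 kg. Starts upright on the plate, its back face 12 to 22 mm short of the ledge.
- bottle_heel (a point): Middle of the bottle's lower back edge, 45 mm along the bottle's x from its origin: home when it meets the ledge.
- cup_large: Specimen cup with red screw lid, 64 mm diameter, 72 mm high, bystander; origin at the centre of its underside, z up.
- stain_bottle: Stain dropper bottle, 33 mm diameter, 96 mm high, bystander; origin at the centre of its underside, z up.
There are look-alikes about, which are no part of the job. Of the things like the bottle, leave any that is purple or red; of the rest the larger one is meant.

How it is judged:
By the outcome, as a careful person would: the job done as asked, in the order asked, and still so for the second after the job is handed in, with the robot touching nothing.
It also fails if it takes over 70 s, if anything falls off the work surface, if the arm or the gripper's body presses on something with over 40 N, if the wrist force passes 120 N, or if a joint passes its speed limit or range.

ROBOT

A 6-joint arm with a two-finger parallel gripper is mounted at the origin on a cart in front of the work surface, level with it; the furniture and walls round the work are solid. World frame = base frame: x ahead of the robot, y to its left, z up, the work surface at z = 0. Lengths are in m, angles in rad, forces in N, time in s.
With the tool pointing down it reaches from about 0.35 to 0.775 m from the base axis. Payload 5.5 kg.
Tool frame: the origin (TCP) lies at the very end of the fingers, on their centre line; the grasp point (between the pads) lies 19 mm behind it (arm.tcp_to_grasp is the distance from the TCP to the grasp point, in m); z points along the fingers, y is the line along which they close (so a half turn about z gives the same grasp; the last joint's range is limited). The gripper opens to 85 mm and grips with 20 to 120 N. Pads are 22 mm wide; open, the fingers measure 114 mm over their backs; the gripper's body (76 mm by 85 mm) begins 54 mm behind the grasp point. The pads swing forward as they close: fully open they stand 13 mm farther back than shut.
Start: joints at [1.032, 0.313, 0.046, 1.304, 0, 1.431], TCP at [0.223, 0.53, 0.199] pointing down, gripper open.
Joint ranges: [-2.76, 2.76], [-0.86, 1.69], [-1.03, 1.26], [-2.2, 2.34], [-1.47, 1.5], [-3.14, 3.14]. Speed limits (rad/s): [2.57, 2.57, 3.14, 3.14, 3.14, 3.14].

INTERFACE

Orientations are given as a unit quaternion [x, y, z, w].
In Python, from workcell import observe, viewer, workorder, finder, arm gives the robot as it stands.
- The arm moves only by the tool apply_moves, never from a script. Its argument "targets" is text: rows parted by semicolons, each of 5 numbers parted by spaces: the gripper's target within -1 to 1 (shut at 1, half-way at 0, fully open at -1), then the shift along the tool's x, y, z in cm, then the turn about the tool's z in degrees. A call has 1 to 20 rows; each row is the pose to reach, as a shift and turn from the pose commanded when the call began, along the tool's axes at that moment; what a row does not reach only later rows make up. A row lasts 1/12 s, in which the tool goes at most 41.7 mm and 7.16 degrees, less where a joint would pass 70% of its speed; a pose out of reach is approached as far as the arm can. A call with a gripper value outside its range is refused whole. The fingers move at their own pace and stop on an object; "grip_force" is the grip in N (left out, the last holds). Time passes only in rows, so rows that repeat a pose let the fingers close. It gives the time, the measured TCP pose, the force, the opening and the grip force at its end, in the units of the state.
- observe(): the state, without advancing time (a new reading comes with each control period).
- viewer.capture(name): name is "side" or "top"; returns a dict with "image" (420x560x3 uint8, blue, green, red), "fx", "fy", "cx", "cy" (pixels), "R" (3x3) and "t" (3): a world point X has camera coordinates R X + t. Camera axes: x right, y down, z forward; pixel columns grow to the right and rows downward; lengths in m; the calibration is good to about 2 mm. A picture is of the moment at which its call begins. There is no depth.
- workorder.sign_off(): hands the job in; it is judged then, once.
Trained networks look in the newest picture that a camera, given by its name, has taken for a name from the list of things; names that differ only in an ending like _2 or _b are one class to them, and where a whole thing is asked for, a point or a joint stands for the part that bears it (a point fixed in the world has none). Each returns a list of dicts, best first, with "score" (0 to 1); they miss things now and then, are a little off and sometimes report something else, mostly with a low value. They report only what shows in the picture. A call takes as long as a camera call. They do not tell look-alikes from the thing itself.
- finder.cut_out(camera, thing): "pixels" (420x560 bool, what is visible of it) and "bbox" ([centre column, centre row, width, height] in pixels, round what is visible of it).
- finder.tip_of(camera, thing): "location" ([column, row] in pixels: a listed point, or the origin of a listed thing).
The state is a dict: "t": time; "joint_positions": joint angles; "qd": joint speeds; "joint_torque": joint torques, N m; "ee_pos": TCP position; "tool_rot": TCP orientation; "wrist_force": force on the tool from outside, world axes, zero at the start; "ft_torque": the same for the moment, N m; "width": finger opening in m; "gripper_force": force on a finger pad.
Only numpy, scipy, OpenCV 4.12 (cv2) and the standard library are available. Lean on these libraries where they do the work, as an engineer would, in place of code of your own. Each camera call takes 0.05 s, during which the arm holds its last target. There are 200 camera calls.

## Working session

There is one attempt and no reset: what is moved stays moved. The work goes in short steps, Python scripts to look and compute and a tool call to move; the robot and the scene stay as the last step left them, time stands still between calls to the robot, and variables do not carry over. Pictures are saved under pics/ and viewed, at most 10 in all, crops included, and the job is handed in when it is done.

Besides the shell and the picture viewer there is one more tool, called after ">>>" as name(argument=value, ...) on one line, values as JSON. apply_moves: Moves the arm, as the interface text tells. Its arguments: {"type":"object","properties":{"targets":{"type":"string"},"grip_force":{"type":"number"}},"required":["targets"]}

```bash
mkdir -p pics; ls; cat > h.py <<'E'
import numpy as np, cv2
from workcell import observe, viewer, workorder, finder, arm
def ray(c,px):
    d=c['R'].T@np.array([(px[0]-c['cx'])/c['fx'],(px[1]-c['cy'])/c['fy'],1.]); o=-c['R'].T@c['t']; return o,d/np.linalg.norm(d)
def atz(c,px,z):
    o,d=ray(c,px); return o+d*(z-o[2])/d[2]
def proj(c,X):
    p=c['R']@np.asarray(X,float)+c['t']; return p[0]/p[2]*c['fx']+c['cx'],p[1]/p[2]*c['fy']+c['cy']
def tri(c1,p1,c2,p2):
    o1,d1=ray(c1,p1);o2,d2=ray(c2,p2)
    s=np.linalg.lstsq(np.c_[d1,-d2],o2-o1,rcond=None)[0]
    a=o1+s[0]*d1;b=o2+s[1]*d2
    return (a+b)/2,np.linalg.norm(a-b)
E
python3 - <<'E'
from h import *
np.set_printoptions(precision=4,suppress=True)
C={}
for n in('side','top'):
    C[n]=c=viewer.capture(n); cv2.imwrite(f'pics/{n}0.png',c['image']); print(n,-c['R'].T@c['t'],c['fx'])
    for th in('rest','stop','stop_bar','bottle','bottle_heel','cup_large','stain_bottle'):
        print(th,[(np.round(r['location'],1).tolist(),round(r['score'],2)) for r in finder.tip_of(n,th)][:4])
    print('cut',[(np.round(r['bbox'],0).tolist(),round(r['score'],2)) for r in finder.cut_out(n,'bottle')][:4])
s=observe();print(s['t'],s['ee_pos'],s['tool_rot'])
E
```

```text
pics
side [ 0.4749 -1.3494  0.8368] 412.94497076192755
rest [([305.7, 221.7], 0.65)]
stop []
stop_bar [([329.4, 184.2], 0.52)]
bottle [([278.8, 336.8], 0.97), ([246.9, 233.5], 0.86), ([304.1, 216.0], 0.83), ([246.0, 209.4], 0.68)]
bottle_heel [([237.1, 230.0], 0.83), ([319.0, 222.3], 0.8), ([254.7, 213.2], 0.74), ([304.2, 218.5], 0.74)]
cup_large [([254.7, 173.9], 0.63)]
stain_bottle [([256.7, 188.3], 0.63)]
cut [([245.0, 199.0, 27.0, 34.0], 0.98), ([246.0, 227.0, 28.0, 43.0], 0.91), ([301.0, 201.0, 28.0, 48.0], 0.75), ([280.0, 320.0, 38.0, 67.0], 0.66)]
top [ 0.3103 -0.2836  1.4   ] 426.0166854192016
rest [([156.5, 272.4], 0.74), ([254.0, 212.5], 0.7)]
stop []
stop_bar []
bottle [([254.4, 213.0], 0.78), ([230.2, 272.6], 0.69), ([397.1, 239.1], 0.62), ([278.9, 270.4], 0.59)]
bottle_heel [([236.9, 268.2], 0.59), ([258.5, 194.2], 0.58), ([412.5, 239.1], 0.57), ([269.3, 275.2], 0.55)]
cup_large [([154.0, 273.6], 0.61)]
stain_bottle [([192.7, 265.3], 0.42)]
cut [([280.0, 270.0, 24.0, 27.0], 0.96), ([232.0, 276.0, 27.0, 24.0], 0.95), ([253.0, 213.0, 33.0, 35.0], 0.77), ([151.0, 272.0, 20.0, 18.0], 0.64)]
0.9 [0.2233 0.5299 0.1994] [0.1981 0.9802 0.     0.    ]
```

```bash
python3 - <<'E'
import cv2
for n,(x,y,w,h) in {'side0':(180,130,220,165),'top0':(130,140,220,165)}.items():
    i=cv2.imread(f'pics/{n}.png'); cv2.imwrite(f'pics/{n}c.png',cv2.resize(i[y:y+h,x:x+w],None,fx=3.6,fy=3.6,interpolation=cv2.INTER_CUBIC))
E
```

```text
(no output)
```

View pics/side0c.png

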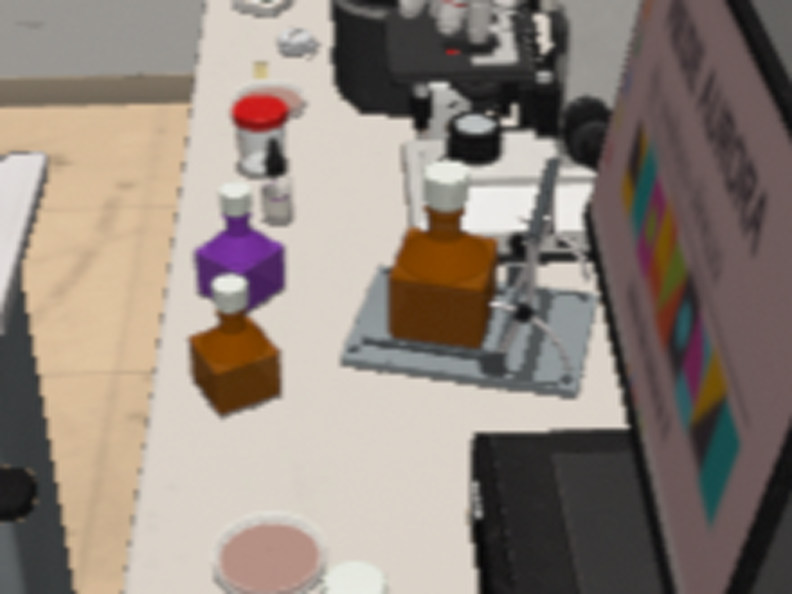

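View pics/top0c.png

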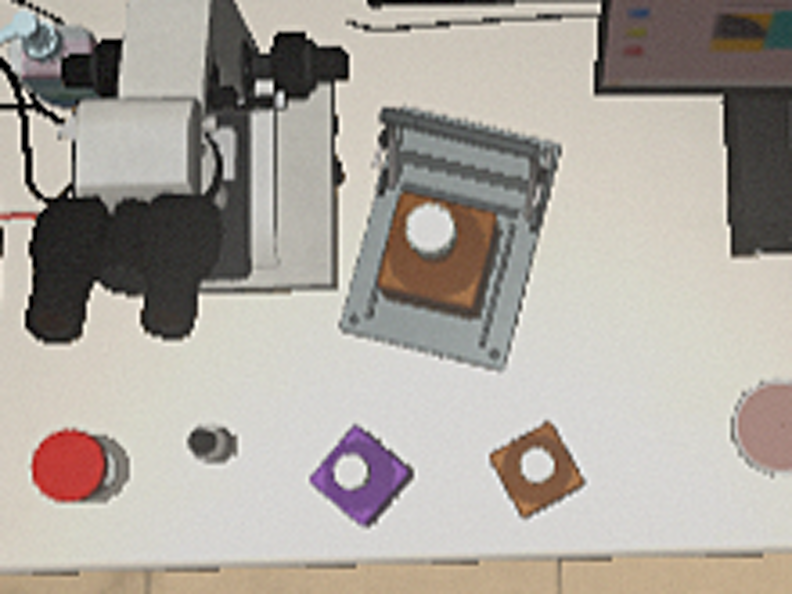

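The brown bottle on the grey plate is the target: its cap is at about side px (304,181) and top px (249,204). The smaller brown and purple bottles, the red-lidded cup and the dropper all stand off to the near side. The plate corners are clear in both views, so I'll fit the rest from those.

```bash
cat >> h.py <<'E'
from scipy.optimize import least_squares
def Rz(a): return np.array([[np.cos(a),-np.sin(a),0],[np.sin(a),np.cos(a),0],[0,0,1]])
def T(p,X): return Rz(p[2])@np.asarray(X,float)+[p[0],p[1],0]
E
python3 - <<'E'
from h import *
np.set_printoptions(precision=4,suppress=True)
C={n:viewer.capture(n) for n in('side','top')}
K={'side':(180,130),'top':(130,140)}
P={'side':{(-90,-78,12):(343,360),(130,-78,12):(573,393),(130,78,12):(597,292),(-90,78,12):(383,268)},
'top':{(-90,78,12):(342,330),(-90,-78,12):(503,370),(130,-78,12):(560,147),(130,78,12):(383,108)}}
px=lambda n,u:np.array(u)/3.6+K[n]
def res(p,ns=('side','top')):
    return np.concatenate([np.array(proj(C[n],T(p,np.array(X)/1e3)))-px(n,u) for n in ns for X,u in P[n].items()])
for ns in(('side',),('top',),('side','top')):
    f=least_squares(res,[.55,-.1,0],args=(ns,));print(ns,f.x,np.abs(f.fun).max())
p=f.x
# bottle: cap-top centre (z=.174) , top-view shoulder corners z=.012+.072
cap=tri(C['side'],px('side',(446,172)),C['top'],px('top',(430,229)));print('cap',cap)
q=[atz(C['top'],px('top',u),.084) for u in((402,194),(497,212),(478,310))]
print('sh corners in rest',[Rz(-p[2])@(a-[p[0],p[1],0])*1e3 for a in q])
print('cap in rest',Rz(-p[2])@(cap[0]-[p[0],p[1],0])*1e3)
# bar
for u in((400,130),(547,165),(395,145),(540,185)): print(px('top',u))
for l in(.2,.3,.42):
    b=[(50+ -25*np.cos(l)+147*np.sin(l)*0+140*np.sin(l)),0,18+140*np.cos(l)+25*np.sin(l)]
    for y in(-64,64): print(l,[(np.array(proj(C[n],T(p,np.array([b[0]+7,y,b[2]])/1e3)))-K[n])*3.6 for n in C])
E
```

```text
('side',) [ 0.5844 -0.218  -0.2823] 1.5158450644730124
('top',) [ 0.5811 -0.2088 -0.2418] 2.501822007358328
('side', 'top') [ 0.583  -0.2112 -0.2563] 3.8235841211269985
cap (array([ 0.5756, -0.2076,  0.1698]), np.float64(0.0016558970055773824))
sh corners in rest [array([32.6322, 42.6803, 84.    ]), array([ 35.7453, -42.5055,  84.    ]), array([-52.8023, -46.4527,  84.    ])]
cap in rest [ -8.0696   1.6619 169.8026]
[241.1111 176.1111]
[281.9444 185.8333]
[239.7222 180.2778]
[280.     191.3889]
0.2 [array([510.3146, 228.5984]), array([526.8966, 169.4821])]
0.2 [array([530.3122, 155.5612]), array([377.5562, 135.7982])]
0.3 [array([526.8534, 231.4921]), array([530.753 , 153.6871])]
0.3 [array([545.6246, 158.1325]), array([381.7903, 120.1533])]
0.42 [array([546.3529, 236.7938]), array([535.2833, 135.7139])]
0.42 [array([563.6604, 162.9662]), array([386.978 , 102.4019])]
```

```bash
cat >> h.py <<'E'
def overlay(C,p,b,lean,fn,s=7,win={'side':(270,165,80,80),'top':(218,165,80,80)},a=0):
    # b: bottle x,y,yaw in rest frame
    ims=[]
    for n,(x,y,w,h) in win.items():
        c=C[n]; im=cv2.resize(c['image'][y:y+h,x:x+w],None,fx=s,fy=s,interpolation=cv2.INTER_CUBIC)[:,:400*2]
        def L(pts,col):
            q=np.array([[(u+.5-x)*s,(v+.5-y)*s] for u,v in(proj(c,T(p,np.array(X)/1e3)) for X in pts)])
            cv2.polylines(im,[q.round().astype(np.int32)],False,col,1)
        L([(-90,-78,12),(130,-78,12),(130,78,12),(-90,78,12),(-90,-78,12)],(0,255,0))
        L([(50,-51,18),(50,51,18)],(255,255,0))
        rb=Rz(b[2]); B=lambda X:rb@np.array(X)+[b[0],b[1],12]
        for z in(0,72): L([B((i,j,z)) for i,j in((45,45),(45,-45),(-45,-45),(-45,45),(45,45))],(0,0,255))
        t=np.linspace(0,6.3,30)
        for z in (130,162): L([B((20*np.cos(k),20*np.sin(k),z)) for k in t],(255,0,255))
        S=lambda X:(50+X[0]*np.cos(lean)+X[2]*np.sin(lean),X[1],18-X[0]*np.sin(lean)+X[2]*np.cos(lean))
        for dx,dz in((0,0),(14,0),(7,7),(7,-7)): L([S((-25+dx,-64,140+dz)),S((-25+dx,64,140+dz))],(255,0,0))
        ims.append(im)
    cv2.imwrite(fn,cv2.resize(np.hstack(ims),None,fx=800/np.hstack(ims).shape[1],fy=800/np.hstack(ims).shape[1],interpolation=cv2.INTER_AREA))
E
python3 - <<'E'
from h import *
np.set_printoptions(precision=4,suppress=True)
C={n:viewer.capture(n) for n in('side','top')}
K={'side':(180,130),'top':(130,140)}
P={'side':{(-90,-78,12):(343,360),(130,-78,12):(573,393),(130,78,12):(597,292),(-90,78,12):(383,268)},
'top':{(-90,78,12):(342,330),(-90,-78,12):(503,370),(130,-78,12):(560,147)}}
px=lambda n,u:np.array(u)/3.6+K[n]-.36
def res(p,ns=('side','top')):
    return np.concatenate([np.array(proj(C[n],T(p,np.array(X)/1e3)))-px(n,u) for n in ns for X,u in P[n].items()])
for ns in(('side',),('top',),('side','top')):
    f=least_squares(res,[.55,-.1,0],args=(ns,));print(ns,f.x,np.abs(f.fun).max())
overlay(C,f.x,(-10,0,0),.35,'pics/ov.png')
E
```

```text
('side',) [ 0.5834 -0.216  -0.2819] 1.4711182286943085
('top',) [ 0.5829 -0.2111 -0.2717] 0.8705740412967202
('side', 'top') [ 0.5834 -0.2128 -0.2789] 1.4077325093531385
```

View pics/ov.png

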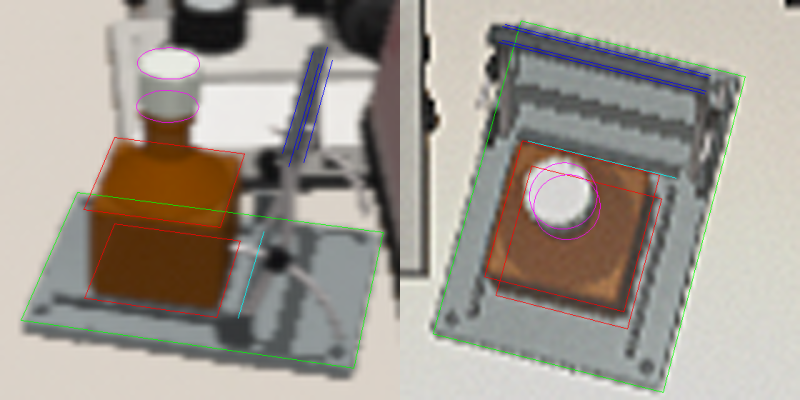

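The overlay matches both views. The bottle is at about rest (-8, +1) mm and the bar's lean is about 0.33 rad. I'll check the obstacles and work out the transit numbers.

```bash
cat >> h.py <<'E'
from scipy.spatial.transform import Rotation as Ro
REST=[.5834,-.2125,-.279]
def shift(W,yaw=None):
    s=observe(); R=Ro.from_quat(s['tool_rot']).as_matrix()
    out=[np.round(R.T@(np.array(w)-s['ee_pos'])*100,1) for w in W]
    ya=np.arctan2(R[1,1],R[0,1]); return out,np.degrees(ya)
E
python3 - <<'E'
from h import *
np.set_printoptions(precision=3,suppress=True)
c=viewer.capture('top')
for nm,u,z in(('eyeL',(185,234),.2),('eyeR',(140,230),.2),('eye_body',(192,205),.2),('eye',(188,234),.3),('smallbr',(279,269),.1),('purple',(228,271),.1),('cup',(150,269),.07)): print(nm,atz(c,u,z))
print(shift([(.223,.53,.36),(.34,.32,.36),(.42,.08,.36),(.45,-.15,.30),(.576,-.2085,.24)]))
E
```

```text
eyeL [ 0.485 -0.025  0.2  ]
eyeR [0.5   0.103 0.2  ]
eye_body [ 0.569 -0.044  0.2  ]
eye [ 0.47  -0.054  0.3  ]
smallbr [ 0.384 -0.29   0.1  ]
purple [ 0.383 -0.135  0.1  ]
cup [0.397 0.111 0.07 ]
([array([  0. ,  -0. , -16.1]), array([-18.9, -14.8, -16.1]), array([-35.6, -33.8, -16.1]), array([-47.3, -53.8, -10.1]), array([-61.2, -54.3,  -4.1])], np.float64(67.14938412591447))
```

>>> apply_moves(targets="-1 0 0 -8 0; -1 0 0 -16 0; -1 0 0 -16 0; -1 0 0 -16 0; -1 -19 -15 -16 40; -1 -19 -15 -16 40; -1 -19 -15 -16 40; -1 -19 -15 -16 40; -1 -19 -15 -16 40; -1 -19 -15 -16 40; -1 -33.5 -37 -16 83; -1 -33.5 -37 -16 83; -1 -33.5 -37 -16 83; -1 -33.5 -37 -16 83; -1 -33.5 -37 -16 83; -1 -33.5 -37 -16 83; -1 -33.5 -37 -16 83; -1 -33.5 -37 -16 83; -1 -33.5 -37 -16 83")

```text
t: 2.73
ee_pos: [0.3884, 0.0582, 0.3595]
tool_rot: [0.799, 0.602, 0.0, -0.0]
wrist_force: [0.1, 0.5, 0.5]
width: 0.0859
gripper_force: 0.0
```

```bash
python3 - <<'E'
from h import *
s=observe();print(s['t'],s['ee_pos'],s['joint_positions'],s['wrist_force'])
print(shift([(.43,-.16,.34),(.576,-.2085,.26),(.576,-.2085,.136)]))
E
```

```text
2.7333 [0.38837494 0.05822468 0.35945026] [-5.67685519e-02 -4.02986027e-02  2.14676515e-02  1.63246135e+00
  5.01441064e-04  1.79315595e+00] [0.07210634 0.5487786  0.4900555 ]
([array([-19.8,  10. ,   1.9]), array([-20.5,  25.4,   9.9]), array([-20.5,  25.4,  22.3])], np.float64(-15.992864953164808))
```

>>> apply_moves(targets="-1 -20 10 2 0; -1 -20 10 2 0; -1 -20 10 2 0; -1 -20 10 2 0; -1 -20 10 2 0; -1 -20 10 2 0; -1 -20.5 25.4 10 0; -1 -20.5 25.4 10 0; -1 -20.5 25.4 10 0; -1 -20.5 25.4 10 0; -1 -20.5 25.4 10 0; -1 -20.5 25.4 10 0; -1 -20.5 25.4 13 0; -1 -20.5 25.4 16 0; -1 -20.5 25.4 19 0; -1 -20.5 25.4 21 0; -1 -20.5 25.4 22.3 0; -1 -20.5 25.4 22.3 0; -1 -20.5 25.4 22.3 0")

```text
t: 4.32
ee_pos: [0.5762, -0.2063, 0.1378]
tool_rot: [0.797, 0.603, 0.0, 0.0]
wrist_force: [0.2, 0.0, 1.1]
width: 0.0852
gripper_force: 0.0
```

```bash
python3 - <<'E'
from h import *
C={n:viewer.capture(n) for n in('side','top')}
overlay(C,REST,(-8,1,0),.33,'pics/ov2.png')
E
```

```text
(no output)
```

View pics/ov2.png

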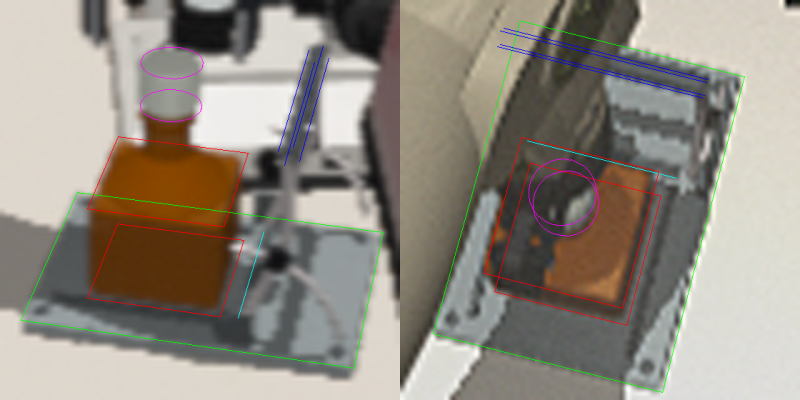

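The side view shows fingertips at about display px (95,40) and (240,40), higher than I expected. I'll view more of the scene with the TCP projected.

```bash
python3 - <<'E'
from h import *
C={n:viewer.capture(n) for n in('side','top')}
s=observe();R=Ro.from_quat(s['tool_rot']).as_matrix();print(s['ee_pos'])
ims=[]
for n,(x,y,w,h) in {'side':(250,110,110,110),'top':(200,150,110,110)}.items():
    im=cv2.resize(C[n]['image'][y:y+h,x:x+w],None,fx=3.6,fy=3.6,interpolation=cv2.INTER_CUBIC)
    for off,col in(((0,0,0),(0,255,0)),((0,.05,-.013),(0,0,255)),((0,-.05,-.013),(255,0,0))):
        u,v=proj(C[n],s['ee_pos']+R@np.array(off)); cv2.circle(im,(int((u+.5-x)*3.6),int((v+.5-y)*3.6)),3,col,-1)
    ims.append(im)
cv2.imwrite('pics/g.png',np.hstack(ims))
E
```

```text
[ 0.57769684 -0.20785286  0.13868558]
```

View pics/g.png

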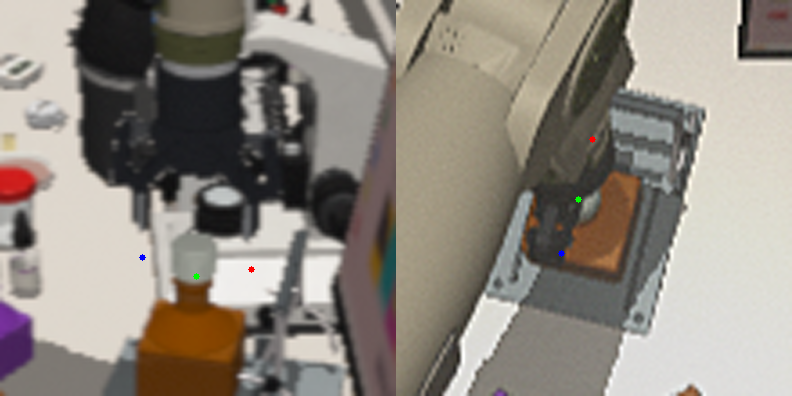

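```bash
python3 - <<'E'
from h import *
np.set_printoptions(linewidth=220)
C=viewer.capture('side'); a=cv2.imread('pics/side0.png').astype(int); d=np.abs(C['image'].astype(int)-a).sum(2)
for c0 in (286,316): print(c0,'\n',np.c_[np.arange(160,190),d[160:190,c0:c0+8]])
g=cv2.resize(np.hstack([a[140:200,270:350].astype('uint8'),C['image'][140:200,270:350]]),None,fx=5,fy=5,interpolation=cv2.INTER_NEAREST)
cv2.imwrite('pics/g2.png',g)
E
```

```text
286 
 [[160  22  18  22  14  17   5   5  18]
 [161 116 102  52  37  26  32  42  12]
 [162 282 339 225 206 202 127  37   8]
 [163 184 429 479 468 488 379 119   1]
 [164 157 400 386 360 438 394 126   0]
 [165 153 391 362 333 422 396 126   0]
 [166 154 391 365 332 421 398 127   1]
 [167 151 387 361 330 419 395 124   0]
 [168 153 391 362 328 422 397 126   0]
 [169 155 391 361 331 419 393 124   2]
 [170 149 379 359 328 409 311  57   6]
 [171 102 284 328 330 402 273  26  12]
 [172   7  75 195 309 395 233  11  12]
 [173  12   2 116 262 318 184   6  13]
 [174  11  10  46  97 112  72   3  11]
 [175  13  11   7   3   1   1  12  13]
 [176  13  11  13  13  11  12  11   9]
 [177  13  10  13  12  10  13   9  12]
 [178  12  13  13  10  10  12  11  11]
 [179  13  13   9  13  11  13  10  10]
 [180  13  11  11  11  12  15  11  11]
 [181  13  11  10  12  14  13  11   6]
 [182  12  13  11  13  13  15  12  11]
 [183  14  12  10  10  10  11  12  11]
 [184  13  12  12  13  13  10   9   8]
 [185  13  13   9  13  11  13  11   8]
 [186  13  11  13  11  15  12   9   8]
 [187  13  13  13  11  11  12  13  13]
 [
[... 553 characters left out ...]
172  19 135 130 151 433 426 136   1]
 [173  28 122  53 247 467 351 109   1]
 [174   4   8 114 327 422 154   9  10]
 [175  18 189 303 339 305 105   3  11]
 [176   2 142 272 124  25   2  12  12]
 [177   1  88 186  81   5  12  11  14]
 [178  12   0   5   3  12  13  12  13]
 [179  12  14  13  12  12  13   9  11]
 [180  11   8  12   9   9  12   9  12]
 [181  12  12  11  11  13  13  10  12]
 [182   9   8   7   9   8   9   9   9]
 [183   8   9   8   9   9  10   7   8]
 [184   7   9   9   7   8   8   8  10]
 [185   9   9   9   8   8   9   9   9]
 [186   9   9   8   8   7  10   8   8]
 [187   9   9   9  10   8   8   8   9]
 [188   9   9   9   8   9   8   8   9]
 [189   9   9   9   8   6   9   9   9]]
```

View pics/g2.png

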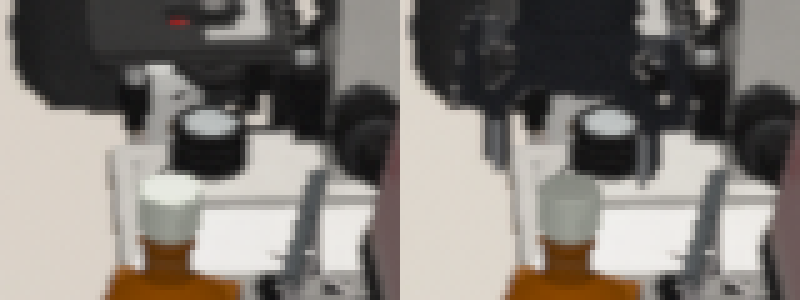

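```bash
python3 - <<'E'
from h import *
np.set_printoptions(linewidth=220,precision=4,suppress=True)
C={n:viewer.capture(n) for n in('side','top')}
print(observe()['ee_pos'],observe()['wrist_force'])
for u in((241.5,222),(238,221),(245,222)): print(tri(C['side'],(289.5,174),C['top'],u))
s=observe();R=Ro.from_quat(s['tool_rot']).as_matrix();print('exp',s['ee_pos']+R@[0,-.05,-.013])
c=C['top']['image'][185:235,222:272]; g=cv2.resize(c,None,fx=11,fy=11,interpolation=cv2.INTER_NEAREST)
cv2.imwrite('pics/g3.png',np.clip(g.astype(float)*1.8,0,255).astype('uint8'))
E
```

```text
[ 0.5772 -0.2079  0.1375] [-0.1685  0.6219 -0.0343]
(array([ 0.526 , -0.1831,  0.17  ]), np.float64(0.011145980469317232))
(array([ 0.5283, -0.1725,  0.1643]), np.float64(0.00740379492455151))
(array([ 0.5251, -0.1938,  0.1761]), np.float64(0.011945373799240896))
exp [ 0.5291 -0.1943  0.1504]
```

View pics/g3.png

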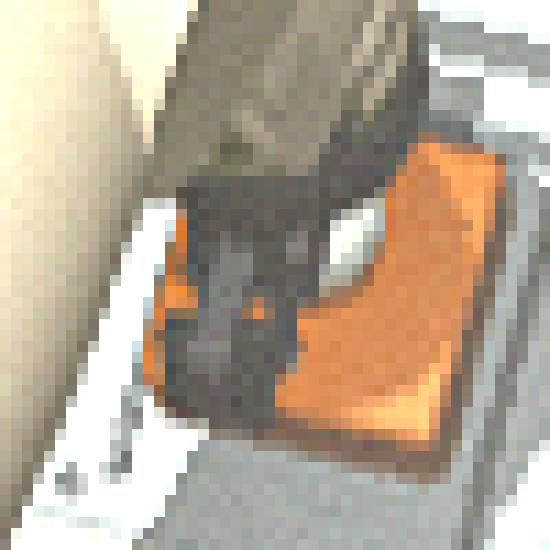

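>>> apply_moves(targets="-1 0 0 1 0; -1 0 0 1.8 0; -1 0 0 1.8 0; -1 0 0 1.8 0")

```text
t: 5.0
ee_pos: [0.5757, -0.2073, 0.1169]
tool_rot: [0.798, 0.603, -0.001, -0.001]
wrist_force: [0.4, -0.4, 0.2]
width: 0.085
gripper_force: 0.0
```

```bash
python3 - <<'E'
from h import *
C=viewer.capture('side'); s=observe(); print(s['ee_pos'],s['wrist_force'],s['width'])
a=cv2.imread('pics/side0.png').astype(int); d=np.abs(C['image'].astype(int)-a).sum(2)
for c0 in(287,288,289,290,318,319,320,321): print(c0,[r for r in range(165,200) if d[r,c0]>100][-1:])
E
```

```text
[ 0.57617324 -0.20750365  0.1175548 ] [-0.29452265 -0.49431561 -0.22834203] 0.08526116301467111
287 [177]
288 [179]
289 [179]
290 [179]
318 [182]
319 [181]
320 [180]
321 [179]
```

>>> apply_moves(targets="0 0 0 0 0; 0 0 0 0 0; 0.2 0 0 0 0; 0.2 0 0 0 0; 0.2 0 0 0 0; 1 0 0 0 0; 1 0 0 0 0; 1 0 0 0 0; 1 0 0 0 0", grip_force=25)

```text
t: 5.8
ee_pos: [0.5767, -0.2077, 0.1188]
tool_rot: [0.798, 0.603, 0.0, 0.0]
wrist_force: [-1.9, 0.6, 4.0]
width: 0.0392
gripper_force: 25.6
```

```bash
python3 - <<'E'
from h import *
C={n:viewer.capture(n) for n in('side','top')}; s=observe(); print(s['ee_pos'],s['wrist_force'],s['ft_torque'],s['width'],s['gripper_force'])
cv2.imwrite('pics/g4.png',np.hstack([cv2.resize(C[n]['image'][y:y+70,x:x+70],None,fx=5.7,fy=5.7,interpolation=cv2.INTER_CUBIC) for n,x,y in(('side',275,155),('top',215,165))]))
E
```

```text
[ 0.57670907 -0.20772879  0.11873813] [-1.20146776  0.12977704  5.00268326] [0.12408535 0.40922484 0.01217062] 0.0391046861518812 25.668109953403473
```

View pics/g4.png

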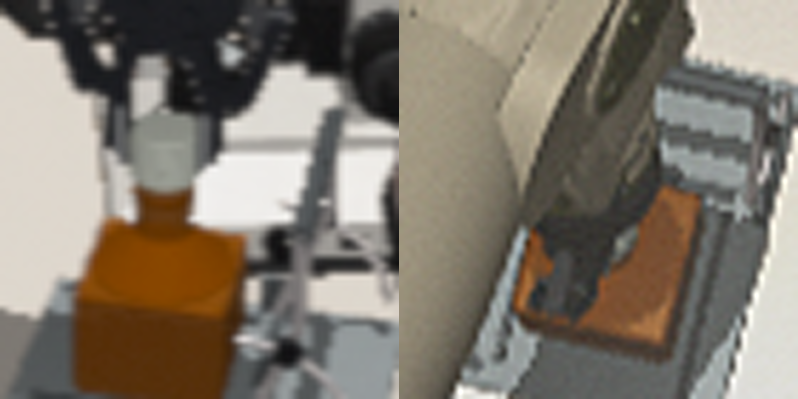

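>>> apply_moves(targets="1 0 0.15 0 0; 1 0 0.3 0 0; 1 0 0.45 0 0; 1 0 0.6 0 0; 1 0 0.75 0 0; 1 0 0.85 0 0; 1 0 0.95 0 0")

```text
t: 6.48
ee_pos: [0.5819, -0.2092, 0.1198]
tool_rot: [0.798, 0.603, -0.002, -0.002]
wrist_force: [-15.3, 3.7, 19.7]
width: 0.0394
gripper_force: 31.2
```

>>> apply_moves(targets="1 0 0.07 0 0; 1 0 0.14 0 0; 1 0 0.2 0 0; 1 0 0.2 0 0")

```text
t: 6.82
ee_pos: [0.5838, -0.2097, 0.12]
tool_rot: [0.798, 0.603, -0.002, -0.002]
wrist_force: [-12.9, 3.6, 19.0]
width: 0.0389
gripper_force: 34.0
```

>>> apply_moves(targets="1 0 0.07 0 0; 1 0 0.14 0 0; 1 0 0.2 0 0; 1 0 0.2 0 0")

```text
t: 7.15
ee_pos: [0.5847, -0.2099, 0.1202]
tool_rot: [0.798, 0.603, -0.003, -0.003]
wrist_force: [-15.8, 3.9, 22.7]
width: 0.0396
gripper_force: 35.7
```

>>> apply_moves(targets="1 0 0 -0.1 0; 1 0 0 -0.2 0; 1 0 0 -0.3 0; 1 0 0 -0.3 0")

```text
t: 7.48
ee_pos: [0.5897, -0.2113, 0.1203]
tool_rot: [0.798, 0.603, -0.0, -0.001]
wrist_force: [1.1, 0.9, -4.9]
width: 0.0395
gripper_force: 27.6
```

```bash
python3 - <<'E'
from h import *
C={n:viewer.capture(n) for n in('side','top')}; s=observe(); print(s['ee_pos'],s['wrist_force'],s['ft_torque'],s['width'])
overlay(C,REST,(5,1,0),.33,'pics/ov3.png')
E
```

```text
[ 0.58964459 -0.21130051  0.12032225] [ 0.04321653 -0.22034273 -4.44065385] [-0.03012996 -0.02340542  0.0308981 ] 0.03921469274980172
```

View pics/ov3.png

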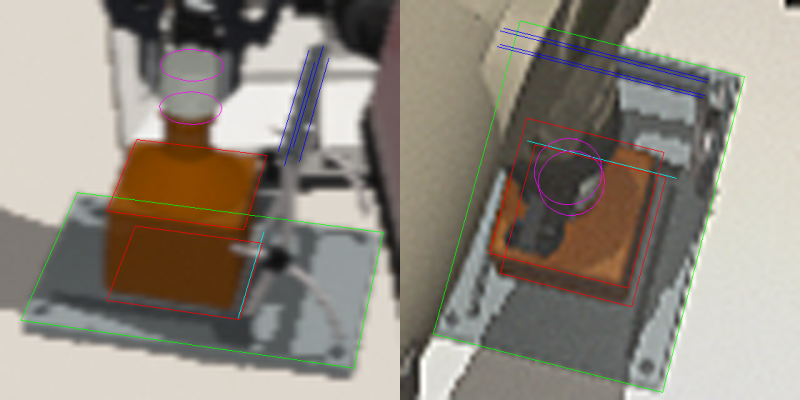

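>>> apply_moves(targets="1 0 0.05 0.1 0; 1 0 0.1 0.1 0; 1 0 0.15 0.1 0; 1 0 0.2 0.1 0; 1 0 0.2 0.1 0")

```text
t: 8.0
ee_pos: [0.5918, -0.212, 0.1203]
tool_rot: [0.798, 0.603, 0.0, 0.0]
wrist_force: [-0.3, 0.7, -4.4]
width: 0.0391
gripper_force: 27.7
```

>>> apply_moves(targets="1 0 0.05 0 0; 1 0 0.1 0 0; 1 0 0.15 0 0; 1 0 0.2 0 0; 1 0 0.2 0 0")

```text
t: 8.42
ee_pos: [0.5933, -0.2124, 0.1203]
tool_rot: [0.798, 0.603, -0.0, -0.0]
wrist_force: [-1.0, -0.2, -4.2]
width: 0.039
gripper_force: 28.0
```

>>> apply_moves(targets="1 0 0 0.05 0; 1 0 0 0.1 0; 1 0 0 0.15 0; 1 0 0 0.15 0")

```text
t: 8.75
ee_pos: [0.5933, -0.2124, 0.1194]
tool_rot: [0.798, 0.603, 0.0, 0.0]
wrist_force: [-3.9, 1.3, 0.1]
width: 0.0395
gripper_force: 28.6
```

>>> apply_moves(targets="1 0 0.05 0 0; 1 0 0.1 0 0; 1 0 0.15 0 0; 1 0 0.15 0 0")

```text
t: 9.08
ee_pos: [0.5942, -0.2126, 0.1196]
tool_rot: [0.798, 0.603, -0.0, -0.0]
wrist_force: [-6.3, 1.5, 4.9]
width: 0.0394
gripper_force: 30.1
```

>>> apply_moves(targets="1 0 0.1 -0.05 0; 1 0 0.15 -0.05 0; 1 0 0.15 -0.05 0; 1 0 0.15 -0.05 0")

```text
t: 9.42
ee_pos: [0.5948, -0.2127, 0.1198]
tool_rot: [0.798, 0.603, -0.001, -0.001]
wrist_force: [-6.8, 2.4, 5.5]
width: 0.039
gripper_force: 30.9
```

>>> apply_moves(targets="1 0 0 -0.05 0; 1 0 0 -0.1 0; 1 0 0 -0.1 0; 1 0 0 -0.1 0")

```text
t: 9.75
ee_pos: [0.5948, -0.2126, 0.1197]
tool_rot: [0.798, 0.603, -0.001, -0.002]
wrist_force: [-5.5, 1.6, 0.1]
width: 0.0389
gripper_force: 30.3
```

>>> apply_moves(targets="1 0 0.05 0 0; 1 0 0.1 0 0; 1 0 0.15 0 0; 1 0 0.15 0 0")

```text
t: 10.08
ee_pos: [0.5954, -0.2128, 0.12]
tool_rot: [0.798, 0.603, -0.001, -0.002]
wrist_force: [-7.4, 2.7, 2.0]
width: 0.0389
gripper_force: 31.4
```

>>> apply_moves(targets="1 0 0 -0.1 0; 1 0 0 -0.1 0; 1 0 0 -0.1 0")

```text
t: 10.33
ee_pos: [0.5954, -0.2127, 0.12]
tool_rot: [0.798, 0.603, -0.001, -0.002]
wrist_force: [-5.7, 2.2, -2.6]
width: 0.0389
gripper_force: 30.7
```

>>> apply_moves(targets="1 0 0 0.1 0; 1 0 -0.1 0.1 0; 1 0 -0.2 0.1 0; 1 0 -0.2 0.1 0; 1 0 -0.2 0.1 0")

```text
t: 10.75
ee_pos: [0.5947, -0.2126, 0.1197]
tool_rot: [0.798, 0.603, -0.001, -0.001]
wrist_force: [-4.2, 2.3, -1.5]
width: 0.0389
gripper_force: 30.0
```

>>> apply_moves(targets="1 0 -0.1 0.05 0; 1 0 -0.1 0.05 0; 1 0 -0.1 0.05 0")

```text
t: 11.0
ee_pos: [0.5944, -0.2126, 0.1196]
tool_rot: [0.798, 0.603, -0.0, -0.001]
wrist_force: [-4.9, 2.4, -0.8]
width: 0.0391
gripper_force: 29.8
```

>>> apply_moves(targets="-0.2 0 0 0 0; -0.4 0 0 0 0; -0.4 0 0 0 0; -0.4 0 0 0 0; -0.4 0 0 0 0; -0.4 0 0 0 0")

```text
t: 11.5
ee_pos: [0.5956, -0.2132, 0.1203]
tool_rot: [0.798, 0.603, 0.0, 0.001]
wrist_force: [-0.9, -0.3, -0.5]
width: 0.0595
gripper_force: 0.0
```

>>> apply_moves(targets="-0.4 0 0 -3 0; -0.4 0 0 -6 0; -0.4 0 0 -9 0; -0.4 0 0 -9 0; 1 0 -3 -9 0; 1 0 -6 -9 0; 1 0 -6 -9 0; 1 0 -6 -9 0; 1 0 -6 -9 0; 1 0 -6 -9 0; 1 0 -6 -9 0")

```text
t: 12.42
ee_pos: [0.5384, -0.197, 0.21]
tool_rot: [0.798, 0.603, 0.0, 0.0]
wrist_force: [0.6, 0.8, -0.5]
width: 0.0005
gripper_force: 0.0
```

```bash
python3 - <<'E'
from h import *
np.set_printoptions(precision=4,suppress=True)
C={n:viewer.capture(n) for n in('side','top')}; s=observe(); print(s['t'],s['ee_pos'],s['wrist_force'],s['width'])
for n in C:
    print(n,[(np.round(r['location'],1),round(r['score'],2)) for r in finder.tip_of(n,'bottle_heel')],[(np.round(r['bbox'],1),round(r['score'],2)) for r in finder.cut_out(n,'bottle')])
    for bx in(-3,2,5): print(bx,'heel',proj(C[n],T(REST,[(bx+45)/1e3,.001,.012])),'cap',proj(C[n],T(REST,[bx/1e3,.001,.174])))
    # white cap centroid
    im=C[n]['image'].astype(int); m=(im.min(2)>150).astype('uint8')
    u,v=[int(k) for k in proj(C[n],T(REST,[.004,.001,.160]))]
    print(np.round(im[v-9:v+10:2,u-10:u+11].mean(2)).astype(int) if n=='side' else '')
R=Ro.from_quat(s['tool_rot']).as_matrix()
print(Rz(-REST[2])@(s['ee_pos']-[REST[0],REST[1],0]))
E
```

```text
12.5167 [ 0.538  -0.1968  0.2097] [-1.0601 -0.5566 -0.3091] 0.00034491489193662345
side [(array([276.2, 355.3]), 0.95), (array([321. , 218.6]), 0.91), (array([254.2, 212.7]), 0.73), (array([241., 231.]), 0.66)] [(array([279. , 318.9,  41.4,  69.4]), 0.96), (array([305.9, 199.1,  27.8,  51.9]), 0.84), (array([245.9, 197.7,  30.9,  31.7]), 0.82), (array([244. , 225.3,  26.7,  37. ]), 0.73)]
-3 heel (np.float64(317.3332612037822), np.float64(220.13442873102787)) cap (np.float64(305.3656361254887), np.float64(177.15178114687663))
2 heel (np.float64(318.7899805896225), np.float64(220.3343879869522)) cap (np.float64(306.90450729987873), np.float64(177.3323973491946))
5 heel (np.float64(319.6649875264939), np.float64(220.4544974175853)) cap (np.float64(307.8289247146725), np.float64(177.44089555592902))
[[177 190 195 196 196 190 141  63  24  20  19  22  21  23  23  26  22  24
   20  19  20]
 [187 192 196 195 168 139 161 141  76  57  56  58  59  74  63  29  21  25
   32  46  80]
 [187 192 199 200 196 171 146 138 134 133 134 134 134 139 143 174 186 195
  209 211 215]
 [187 190 198 197 168 138
[... 573 characters left out ...]
4 203 234
  236 236 237]]
top [(array([414.3, 236.9]), 0.7), (array([237.2, 267.8]), 0.62), (array([268.9, 273. ]), 0.55)] [(array([404.5, 237.7,  38.4,  32.4]), 0.98), (array([258.9, 209.8,  22.8,  29.3]), 0.7), (array([281.1, 269.6,  25.9,  27.5]), 0.57)]
-3 heel (np.float64(256.92993258655406), np.float64(198.88746616011474)) cap (np.float64(250.36653564385927), np.float64(201.27296787593409))
2 heel (np.float64(257.3136547415724), np.float64(197.4695771894667)) cap (np.float64(250.8056609871993), np.float64(199.6647256872184))
5 heel (np.float64(257.5436745227235), np.float64(196.6196327532134)) cap (np.float64(251.06885933378263), np.float64(198.700794337331))

[-0.0479  0.0026  0.2097]
```

>>> apply_moves(targets="1 0 0 3 0; 1 0 0 6 0; 1 0 0 8 0; 1 0 0 8.7 0; 1 0 0.5 8.7 0; 1 0 0.9 8.7 0; 1 0 1.2 8.7 0; 1 0 1.2 8.7 0")

```text
t: 13.38
ee_pos: [0.5509, -0.2008, 0.1247]
tool_rot: [0.798, 0.603, 0.001, 0.002]
wrist_force: [0.2, -0.7, 0.3]
width: 0.0003
gripper_force: 0.0
```

>>> apply_moves(targets="1 0 0.2 0 0; 1 0 0.4 0 0; 1 0 0.6 0 0; 1 0 0.8 0 0; 1 0 1 0 0; 1 0 1.2 0 0; 1 0 1.2 0 0")

```text
t: 13.97
ee_pos: [0.5604, -0.2031, 0.1229]
tool_rot: [0.798, 0.603, -0.0, -0.0]
wrist_force: [-2.4, 1.0, 1.9]
width: 0.0001
gripper_force: 0.9
```

```bash
python3 - <<'E'
from h import *
C={n:viewer.capture(n) for n in('side','top')}; s=observe(); print(s['t'],s['ee_pos'],s['wrist_force'],Rz(-REST[2])@(s['ee_pos']-[REST[0],REST[1],0]))
cv2.imwrite('pics/p1.png',C['side']['image'])
im=C['side']['image'].mean(2).astype(int); print(im[174:194:2,292:318])
E
```

```text
14.0667 [ 0.56012538 -0.20298674  0.12275905] [-1.88871848  0.78943278  0.47818639] [-0.02499452  0.00273569  0.12275905]
[[157 182 141  69  87  85  81  98  82  42  59 143 144  86  56  52  54  54
   57  57  44  25  25  33  45  80]
 [142 167 137  68  88  85  81  96  76  37  47 111 140 140 135 134 134 134
  134 135 133 142 179 205 212 215]
 [166 161 137  68  88  86  81  96  75  42  66 111 134 136 135 135 136 136
  136 136 136 137 146 188 214 215]
 [163 160 161 118 104  88  80  95  77  57  97 127 136 142 148 148 147 147
  145 148 148 142 138 152 164 164]
 [165 164 196 198 166 113 104 123 164 186 172 146 136 141 145 149 146 147
  148 147 144 138 145 204 232 234]
 [170 148 183 201 201 191 175 172 181 191 164 133 135 140 143 147 151 151
  147 143 142 138 142 205 234 235]
 [178 143 171 199 201 201 200 203 210 221 222 183 140 142 147 149 152 152
  150 145 142 141 163 217 235 236]
 [209 168 168 196 202 203 204 218 230 232 191 104  77 101 118 134 144 145
  139 124 104 105 195 233 236 237]
 [208 163 165 197 200 205 222 232 235 234 229 171  76  49  54  57  58  58
   56  53  60 114 204 234 237 236]
 [208 167 152 187 217 228 229 229 231 234 233 179  82  54  56  56  56  55
   55  55  86 192 233 236 236 237]]
```

>>> apply_moves(targets="1 0 0.2 0 0; 1 0 0.4 -0.1 0; 1 0 0.6 -0.2 0; 1 0 0.8 -0.3 0; 1 0 1 -0.4 0; 1 0 1.2 -0.5 0; 1 0 1.4 -0.5 0; 1 0 1.6 -0.6 0; 1 0 1.6 -0.6 0")

```text
t: 14.82
ee_pos: [0.5763, -0.2077, 0.1291]
tool_rot: [0.798, 0.603, 0.0, 0.0]
wrist_force: [-1.2, 0.5, -0.1]
width: -0.0003
gripper_force: 0.6
```

```bash
python3 - <<'E'
from h import *
C={n:viewer.capture(n) for n in('side','top')}; s=observe(); print(s['t'],s['ee_pos'],s['wrist_force'],Rz(-REST[2])@(s['ee_pos']-[REST[0],REST[1],0]))
im=C['side']['image']; x,y=275,150
cv2.imwrite('pics/p2.png',np.hstack([cv2.resize(C[n]['image'][y:y+80,x:x+80],None,fx=5,fy=5,interpolation=cv2.INTER_CUBIC) for n,x,y in(('side',275,150),('top',215,160))]))
E
```

```text
14.9167 [ 0.57582574 -0.20747837  0.12889039] [-0.3248959  -0.08316647  0.27369428] [-0.0086643   0.00274154  0.12889039]
```

View pics/p2.png

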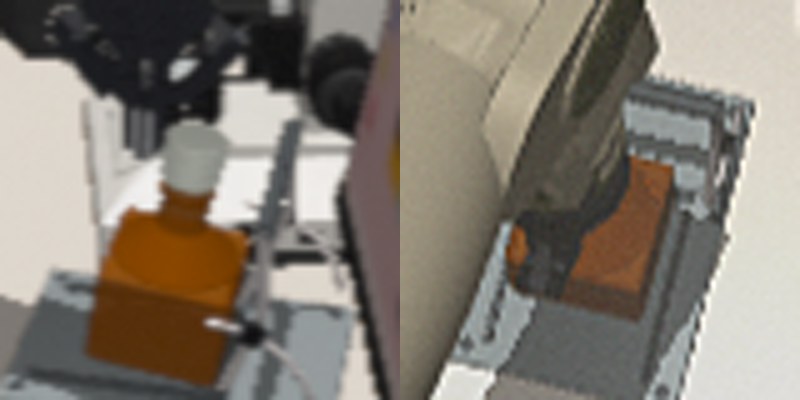

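>>> apply_moves(targets="1 0 0.2 0 0; 1 0 0.4 -0.1 0; 1 0 0.6 -0.2 0; 1 0 0.8 -0.3 0; 1 0 1 -0.3 0; 1 0 1.2 -0.4 0; 1 0 1.4 -0.5 0; 1 0 1.6 -0.5 0; 1 0 1.8 -0.6 0; 1 0 1.8 -0.6 0")

```text
t: 15.75
ee_pos: [0.5935, -0.2126, 0.135]
tool_rot: [0.798, 0.603, 0.0, 0.0]
wrist_force: [-0.1, 0.2, -0.2]
width: 0.0003
gripper_force: 0.5
```

>>> apply_moves(targets="1 0 0.15 0 0; 1 0 0.3 -0.1 0; 1 0 0.45 -0.1 0; 1 0 0.6 -0.2 0; 1 0 0.6 -0.2 0")

```text
t: 16.17
ee_pos: [0.5992, -0.2141, 0.137]
tool_rot: [0.798, 0.603, 0.0, 0.0]
wrist_force: [-0.6, 0.0, -0.6]
width: -0.0001
gripper_force: 0.4
```

```bash
python3 - <<'E'
from h import *
C=viewer.capture('side'); s=observe(); print(s['t'],s['wrist_force'],Rz(-REST[2])@(s['ee_pos']-[REST[0],REST[1],0]))
im=C['image'].mean(2).astype(int); print(im[172:194:2,300:340])
E
```

```text
16.2167 [-0.67031893  0.62018773 -0.21437432] [0.01544532 0.00279138 0.1368973 ]
[[196 197 191 142  62  32  67  66  67  95  84  89  96  65  38  54  47  24
   52 137 195 215 217 217 217 216 216 216 216 215 216 217 217 211 174 126
  102  71  36  28]
 [196 169 139 163 147  90  65  54  76 101  85  88  96  65  39  57  62  65
  115 151 163 189 209 212 214 217 217 217 216 216 213 179 130 103  96 111
  137 144 113  64]
 [201 198 182 191 208 204 152  71  74  91  77  91  95  65  42  79 120 136
  137 137 136 136 136 138 151 187 212 216 216 216 207 155  93  84  92 147
  175 174 174 179]
 [200 201 201 206 211 213 207 160 107  95  78  91  91  77  78 106 131 140
  141 139 139 139 138 138 137 138 149 188 212 210 164 101  87  85 106 172
  208 212 214 216]
 [202 204 207 209 210 209 197 177 159 134 102 106 124 144 146 137 138 141
  147 151 151 146 143 141 140 139 141 157 166 155 119  85  83  86 131 160
  162 163 164 164]
 [200 200 194 187 193 212 228 235 235 235 235 235 232 193 140 136 138 144
  149 150 151 150 147 145 142 140 161 213 230 178  81  71  79 102 192 231
  233 234 234 234]
 [182 196 213 225 233 237 238 239 238 237 238 237 232 192 143 140 142 142
  147 150 147 146 147 142 138 151 211 232 191 104  76  82  78 116 203 234
  236 235 235 234]
 [211 222 232 236 238 239 238 238 239 238 238 235 185  95  91 127 145 146
  148 150 149 147 143 139 144 201 233 233 182  96  85  82  89 124 206 235
  237 235 235 235]
 [231 236 237 235 233 236 238 238 239 239 238 231 175  81  56  62  73  88
  110 132 140 138 134 145 204 233 234 196 120  91  83  73  95 131 206 235
  237 236 236 236]
 [236 233 191 116  91 108 122 141 202 230 228 176  86  59  55  50  49  52
   52  51  51  58  97 145 188 210 219 175 102  87  96 170 171 140 204 234
  236 235 235 236]
 [234 197 121  80  67  63  63  64  64  63  59  55  54  57  58  60  58  58
   58  56  85 186 231 236 233 228 177 100  89  83  75  94 111 113 194 233
  235 234 234 235]]
```

>>> apply_moves(targets="1 0 0.15 0 0; 1 0 0.3 -0.1 0; 1 0 0.45 -0.1 0; 1 0 0.5 -0.1 0; 1 0 0.5 -0.1 0")

```text
t: 16.63
ee_pos: [0.6039, -0.2155, 0.138]
tool_rot: [0.798, 0.603, 0.0, 0.0]
wrist_force: [-0.9, 0.2, 1.4]
width: 0.0001
gripper_force: 0.6
```

>>> apply_moves(targets="1 0 0.1 0 0; 1 0 0.2 0 0; 1 0 0.25 0 0; 1 0 0.25 0 0")

```text
t: 16.97
ee_pos: [0.6063, -0.2161, 0.1381]
tool_rot: [0.798, 0.603, 0.0, 0.0]
wrist_force: [-1.9, -0.3, 1.9]
width: -0.0001
gripper_force: 0.8
```

>>> apply_moves(targets="1 0 0.1 0 0; 1 0 0.2 0 0; 1 0 0.2 0 0")

```text
t: 17.22
ee_pos: [0.6081, -0.2167, 0.138]
tool_rot: [0.798, 0.603, 0.0, 0.0]
wrist_force: [-1.9, 0.6, 2.8]
width: -0.0002
gripper_force: 1.1
```

>>> apply_moves(targets="1 0 0 -0.2 0; 1 0 0 -0.4 0; 1 0 0 -0.4 0")

```text
t: 17.47
ee_pos: [0.608, -0.2166, 0.142]
tool_rot: [0.798, 0.603, 0.0, -0.0]
wrist_force: [-1.6, 1.8, -0.1]
width: 0.0003
gripper_force: 0.4
```

>>> apply_moves(targets="1 0 0.1 0 0; 1 0 0.2 0 0; 1 0 0.2 0 0")

```text
t: 17.72
ee_pos: [0.6096, -0.2171, 0.142]
tool_rot: [0.798, 0.603, -0.0, -0.0]
wrist_force: [-2.7, 0.9, 2.4]
width: 0.0001
gripper_force: 1.7
```

>>> apply_moves(targets="1 0 0.1 -0.05 0; 1 0 0.15 -0.1 0; 1 0 0.15 -0.1 0")

```text
t: 17.97
ee_pos: [0.6097, -0.217, 0.1421]
tool_rot: [0.798, 0.603, -0.001, -0.002]
wrist_force: [-5.0, 0.6, 0.9]
width: 0.0002
gripper_force: 2.8
```

```bash
python3 - <<'E'
from h import *
C=viewer.capture('side'); s=observe(); print(s['t'],s['wrist_force'],Rz(-REST[2])@(s['ee_pos']-[REST[0],REST[1],0]))
im=C['image'].mean(2).astype(int); print(im[172:194:2,306:340])
for c in(finder.tip_of('side','stop_bar'),finder.tip_of('side','bottle_heel')): print([(np.round(r['location'],1),round(r['score'],2)) for r in c])
E
```

```text
18.0167 [-6.13169191  1.36783596  0.02196975] [0.02656076 0.0029021  0.14210965]
[[ 19  20  23  24  28  41  86  92  76  95  84  46  55 137 195 215 217 217
  217 216 216 216 216 216 216 217 217 211 173 126 102  70  37  29]
 [ 58  41  33  32  31  50  89  91  76  95  83  45  65 161 205 211 211 210
  211 211 214 216 215 216 213 179 129 103  95 110 136 144 113  64]
 [208 209 209 203 151  79  91  87  81 100  84  44  56 110 135 137 137 137
  136 137 148 167 195 213 207 155  94  84  91 146 175 173 174 179]
 [215 218 219 218 216 208 167 101  83 101 109 102 114 135 140 140 139 139
  138 138 138 137 144 177 158 102  87  85 105 173 208 212 214 216]
 [197 178 166 165 166 165 160 156 155 156 153 141 134 138 143 149 149 146
  142 141 139 139 138 136 107  68  58  75 130 159 163 163 164 165]
 [228 235 235 235 235 235 235 235 233 205 154 138 139 142 147 150 151 151
  150 150 147 143 138 119  82  54  53  94 192 230 233 233 233 233]
 [238 239 238 238 238 238 238 236 231 194 145 139 141 145 149 151 151 150
  150 144 139 135 121  87  56  50  57 113 203 234 235 235 234 235]
 [238 238 238 238 238 237 237 234 184  91  86 120 140 148 146 146 146 146
  144 139 137 135 104  59  51  54  80 123 206 235 237 235 235 235]
 [211 230 236 238 238 238 237 230 173  81  56  62  72  95 125 137 139 141
  136 139 160 148  93  60  68  69  95 131 206 236 237 236 236 236]
 [ 81  85 108 136 202 229 227 174  86  60  58  51  50  50  52  55  59  60
   78 146 202 166  78  73  95 170 171 140 204 235 236 235 235 236]
 [ 64  64  64  65  66  65  58  55  56  58  59  59  59  57  56  52  64 126
  200 225 173  90  86  82  76  93 111 113 195 233 235 234 234 236]]
[(array([328.3, 184.4]), 0.72)]
[(array([238.1, 230.8]), 0.87), (array([280. , 353.4]), 0.75), (array([254.4, 210.7]), 0.6)]
```

The cap now rests on the bar: the push stalls at 5–6 N and the bar's pixels have not moved. I'll hold it there for about 2.5 s.

>>> apply_moves(targets="1 0 0 0 0; 1 0 0 0 0; 1 0 0 0 0; 1 0 0 0 0; 1 0 0 0 0; 1 0 0 0 0; 1 0 0 0 0; 1 0 0 0 0; 1 0 0 0 0; 1 0 0 0 0; 1 0 0 0 0; 1 0 0 0 0; 1 0 0 0 0; 1 0 0 0 0; 1 0 0 0 0")

```text
t: 19.37
ee_pos: [0.6098, -0.217, 0.1421]
tool_rot: [0.798, 0.603, -0.001, -0.001]
wrist_force: [-4.9, 1.7, 1.0]
width: -0.0001
gripper_force: 2.7
```

>>> apply_moves(targets="1 0 0 0 0; 1 0 0 0 0; 1 0 0 0 0; 1 0 0 0 0; 1 0 0 0 0; 1 0 0 0 0; 1 0 0 0 0; 1 0 0 0 0; 1 0 0 0 0; 1 0 0 0 0; 1 0 0 0 0; 1 0 0 0 0; 1 0 0 0 0; 1 0 0 0 0; 1 0 0 0 0; 1 0 0 0 0")

```text
t: 20.7
ee_pos: [0.6098, -0.217, 0.1421]
tool_rot: [0.798, 0.603, -0.001, -0.001]
wrist_force: [-5.6, 1.3, 2.0]
width: 0.0002
gripper_force: 2.7
```

>>> apply_moves(targets="1 0 -0.15 0 0; 1 0 -0.3 0 0; 1 0 -0.45 0 0; 1 0 -0.6 0.1 0; 1 0 -0.75 0.1 0; 1 0 -0.9 0.2 0; 1 0 -1.05 0.2 0; 1 0 -1.2 0.3 0; 1 0 -1.35 0.4 0; 1 0 -1.5 0.4 0; 1 0 -1.65 0.5 0; 1 0 -1.8 0.6 0; 1 0 -1.95 0.6 0; 1 0 -2.1 0.7 0; 1 0 -2.25 0.7 0; 1 0 -2.4 0.8 0; 1 0 -2.5 0.8 0; 1 0 -2.6 0.9 0; 1 0 -2.6 0.9 0")

```text
t: 22.28
ee_pos: [0.5861, -0.2103, 0.1338]
tool_rot: [0.798, 0.603, -0.0, -0.0]
wrist_force: [-0.7, -0.4, 2.1]
width: 0.0004
gripper_force: 0.8
```

>>> apply_moves(targets="1 0 -0.1 0 0; 1 0 -0.2 0 0; 1 0 -0.3 0.1 0; 1 0 -0.4 0.1 0; 1 0 -0.5 0.2 0; 1 0 -0.6 0.2 0; 1 0 -0.7 0.3 0; 1 0 -0.8 0.3 0; 1 0 -0.9 0.4 0; 1 0 -1 0.4 0; 1 0 -1.1 0.4 0; 1 0 -1.2 0.5 0; 1 0 -1.3 0.5 0; 1 0 -1.4 0.6 0; 1 0 -1.5 0.6 0; 1 0 -1.5 0.6 0")

```text
t: 23.62
ee_pos: [0.5716, -0.2062, 0.1277]
tool_rot: [0.798, 0.603, -0.0, -0.0]
wrist_force: [-0.3, -0.4, 0.3]
width: -0.0
gripper_force: 0.6
```

>>> apply_moves(targets="1 0 -0.08 0 0; 1 0 -0.16 0 0; 1 0 -0.24 0 0; 1 0 -0.32 0 0; 1 0 -0.4 0.1 0; 1 0 -0.48 0.1 0; 1 0 -0.56 0.1 0; 1 0 -0.64 0.1 0; 1 0 -0.72 0.1 0; 1 0 -0.8 0.1 0; 1 0 -0.88 0.1 0; 1 0 -0.96 0.1 0; 1 0 -1.04 0.1 0; 1 0 -1.12 0.1 0; 1 0 -1.2 0.1 0; 1 0 -1.3 0.1 0; 1 0 -1.4 0.1 0; 1 0 -1.5 0.1 0; 1 0 -1.5 0.1 0")

```text
t: 25.2
ee_pos: [0.5572, -0.2022, 0.1269]
tool_rot: [0.798, 0.603, -0.0, -0.0]
wrist_force: [-0.6, -0.4, -0.2]
width: -0.0002
gripper_force: 0.5
```

```bash
python3 - <<'E'
from h import *
C=viewer.capture('side'); s=observe(); print(s['t'],s['wrist_force'],Rz(-REST[2])@(s['ee_pos']-[REST[0],REST[1],0]))
im=C['image'].mean(2).astype(int); print(im[174:194:2,292:338])
d=np.abs(C['image'].astype(int)-cv2.imread('pics/p1.png').astype(int)).sum(2); ys,xs=np.where(d[170:240,295:340]>100); print('diff vs pre-tip',len(ys),(xs.min()+295,xs.max()+295,ys.min()+170,ys.max()+170) if len(ys) else '')
E
```

```text
25.25 [-0.73626552  0.18075942 -1.04623926] [-0.02788266  0.00272434  0.12690204]
[[149 122  65  87  85  80  96  76  37  42 102 159 141  78  54  51  53  56
   57  45  24  22  25  32  46  80 141 193 214 216 217 217 216 216 216 216
  216 215 211 178 129 102  96 109 136 142]
 [134  97  59  88  86  81  96  76  38  47 110 139 138 135 134 133 133 134
  134 132 139 156 189 208 212 215 216 216 215 215 216 216 216 216 216 216
  215 215 206 155  93  85  90 145 173 173]
 [160  89  61  89  86  80  96  76  43  77 117 134 136 136 136 135 135 136
  136 135 137 146 189 214 216 216 214 214 214 213 213 212 212 212 213 213
  214 208 163 101  86  85 104 171 207 211]
 [162 160 187 156  97  81 100 106 107 122 135 137 142 148 148 147 147 148
  150 148 142 136 150 163 165 163 164 163 162 161 161 160 160 160 161 162
  163 155 118  87  84  85 130 159 162 162]
 [165 163 195 198 194 186 186 195 197 177 147 135 140 143 147 151 152 151
  149 145 139 145 205 232 234 234 233 233 234 233 232 231 233 233 234 234
  231 182  98  84  80 101 191 230 232 233]
 [169 149 182 200 202 191 175 172 178 165 142 135 141 143 147 1
[... 272 characters left out ...]
232
  184 103  87  82  88 123 205 234 236 235]
 [208 167 167 197 202 203 204 218 227 200 127  78  91 113 134 144 145 140
  120  97 103 194 233 236 236 236 236 236 236 235 235 235 236 236 233 194
  120  90  83  73  95 129 204 235 236 236]
 [207 163 164 196 200 206 222 232 236 232 177  77  48  50  57  58  58  55
   51  58 114 203 234 237 237 236 236 236 236 235 234 223 208 211 218 174
  101  86  95 169 170 139 205 234 236 234]
 [208 167 152 187 216 227 228 230 234 233 180  81  54  55  56  56  54  55
   56  87 192 233 235 236 236 236 236 236 236 236 236 235 233 227 176 100
   89  83  75  94 111 113 194 233 234 234]]
diff vs pre-tip 79 (np.int64(295), np.int64(323), np.int64(171), np.int64(232))
```

>>> apply_moves(targets="1 0 -0.08 0 0; 1 0 -0.16 0 0; 1 0 -0.24 0 0; 1 0 -0.32 0 0; 1 0 -0.4 0 0; 1 0 -0.5 0 0; 1 0 -0.7 0 0; 1 0 -1 0 0; 1 0 -1 0 0")

```text
t: 26.0
ee_pos: [0.5473, -0.1993, 0.1269]
tool_rot: [0.798, 0.603, -0.0, -0.0]
wrist_force: [-0.2, -0.1, -0.2]
width: 0.0
gripper_force: 0.0
```

```bash
python3 - <<'E'
from h import *
C=viewer.capture('side'); s=observe(); print(s['t'],s['wrist_force'],Rz(-REST[2])@(s['ee_pos']-[REST[0],REST[1],0]))
im=C['image'].mean(2).astype(int); print(im[174:194:2,298:318])
i0=cv2.imread('pics/side0.png').mean(2).astype(int);i1=cv2.imread('pics/p1.png').mean(2).astype(int)
for r in(198,206,214,218): 
  for k in(i0,i1,im): print(r,k[r,284:300],k[r,312:326])
E
```

```text
26.05 [ 0.33201755 -1.03132702  0.34545331] [-0.03807231  0.00274982  0.12696288]
[[ 59 150 191 168 138 157 136  76  53  51  54  56  56  44  24  20  24  32
   45  79]
 [ 62 153 195 194 168 140 133 133 132 133 133 132 133 133 146 167 193 208
  212 215]
 [146 190 195 167 137 135 135 135 136 134 136 135 135 136 138 158 196 215
  216 214]
 [183 195 196 166 137 140 146 146 146 146 145 147 149 144 139 154 166 164
  164 163]
 [192 197 196 169 141 139 143 147 145 143 147 150 145 139 139 166 216 232
  234 233]
 [175 172 177 161 141 140 144 148 150 151 152 150 147 140 144 206 234 236
  236 235]
 [200 203 205 173 138 138 141 147 151 151 151 149 144 138 145 207 234 236
  236 236]
 [203 217 225 179  91  78 103 130 143 144 139 127 109  89 116 201 233 236
  236 236]
 [222 232 234 228 171  76  49  52  56  59  56  54  49  81 186 231 236 236
  236 236]
 [232 234 235 233 179  83  55  56  53  55  55  55  54  87 192 233 235 235
  236 236]]
198 [209 210 209 210 209 207 186 132  73  59  60  61  62  63  64  65] [ 60  59  59  69  75  80 124 147 132  87  33  19  21  44]
198 [213 213 212 213 213 213 213 213 21
[... 548 characters left out ...]
 45  46  55  69 102 119]
214 [145 146 143 113  70  53  52  50  48  47  47  45  46  46  46  45] [ 47  46  40  63 149 204 205 184 164 133 102  75  63  63]
214 [84 83 83 84 83 83 83 72 56 49 46 47 47 46 48 47] [ 48  49  47  72 153 205 191 147 114  95  91  75  64  65]
214 [83 82 83 84 84 83 73 56 47 46 47 47 47 47 46 46] [ 48  47  47  72 152 204 192 147 118 109 102  75  63  64]
218 [149 148 145 115  71  53  49  46  47  45  48  47  45  46  45  46] [ 48  45  41  50  85 128 148 142 115  90  70  46  30  25]
218 [85 85 85 85 85 85 84 71 54 47 48 48 48 47 47 47] [48 48 48 48 47 48 42 46 71 84 71 47 31 25]
218 [84 84 85 85 84 84 74 57 46 46 48 48 48 48 45 48] [48 49 49 47 47 42 41 58 78 86 72 47 32 27]
```

>>> apply_moves(targets="1 0 -1 -3 0; 1 0 -3 -7 0; 1 0 -5 -11 0; 1 0 -8 -14 0; 1 0 -11 -16 0; 1 0 -14 -16 0; 1 0 -14 -16 0; 1 0 -14 -16 0")

```text
t: 26.72
ee_pos: [0.4126, -0.1611, 0.288]
tool_rot: [0.798, 0.603, 0.001, 0.001]
wrist_force: [0.3, 0.1, -0.9]
width: 0.0001
gripper_force: 0.0
```

```bash
cat > m.py <<'E'
from h import *
def match(i0,i1,box,g=8):
    x,y,w,h=box; t=i0[y:y+h,x:x+w]; s=i1[y-g:y+h+g,x-g-4:x+w+g+4]
    r=cv2.matchTemplate(cv2.resize(s,None,fx=8,fy=8,interpolation=3),cv2.resize(t,None,fx=8,fy=8,interpolation=3),cv2.TM_CCOEFF_NORMED)
    _,v,_,l=cv2.minMaxLoc(r); return (l[0]/8-g-4,l[1]/8-g,round(v,3))
s=observe();print(s['t'],s['ee_pos'],s['wrist_force'])
for n,boxes in {'side':{'cap':(297,172,15,20),'neck':(298,188,13,14),'cup':(244,155,20,26),'stain':(252,167,10,26),'bar':(323,172,12,24)},'top':{'cap':(241,196,17,17),'body':(233,190,38,40)}}.items():
    c=viewer.capture(n); i0=cv2.imread(f'pics/{n}0.png')
    for k,b in boxes.items(): print(n,k,match(i0,c['image'],b))
    # predicted shifts per mm
    for z in(.084,.15,.174): print(n,z,(np.array(proj(c,T(REST,[.002,0,z])))-proj(c,T(REST,[-.008,0,z])))/10)
    cv2.imwrite(f'pics/{n}9.png',c['image'])
    print([(np.round(r['bbox'],1),round(r['score'],2)) for r in finder.cut_out(n,'bottle')])
i0=cv2.imread('pics/side0.png').mean(2).astype(int);i1=cv2.imread('pics/side9.png').mean(2).astype(int)
for r in(182,186,210,214,218):
  for k in(i0,i1): print(r,k[r,284:320])
E
python3 m.py
```

```text
26.7167 [ 0.41257913 -0.16110993  0.28796522] [ 0.30751774  0.10351569 -0.91792308]
side cap (4.0, 0.0, 0.907)
side neck (4.0, 0.0, 0.983)
side cup (0.0, 0.0, 0.998)
side stain (0.0, 0.0, 0.998)
side bar (0.0, 0.0, 1.0)
side 0.084 [0.29625726 0.03816669]
side 0.15 [0.3045812  0.03672218]
side 0.174 [0.30772525 0.03614132]
[(array([244.6, 227.6,  22.1,  40.1]), 0.93), (array([278.5, 320.2,  39.6,  70.7]), 0.87), (array([307.2, 200.7,  26.4,  52.7]), 0.7), (array([245.8, 198.1,  27.5,  35.3]), 0.63)]
top cap (1.0, -4.0, 0.966)
top body (1.0, -3.0, 0.855)
top 0.084 [ 0.08182043 -0.30136801]
top 0.15 [ 0.08615186 -0.31614371]
top 0.174 [ 0.08784269 -0.32188188]
[(array([402.6, 237.7,  41.1,  28.7]), 0.78), (array([232.3, 276.2,  21. ,  24.5]), 0.74), (array([254.4, 206.8,  34.2,  34.3]), 0.73), (array([280.6, 269.7,  24.2,  25.4]), 0.63)]
182 [209 209 210 209 210 209 209 204 161 161 193 198 196 167 136 133 139 142
 145 149 151 151 147 142 137 143 201 230 232 232 232 232 232 231 231 231]
182 [215 215 215 214 215 215 214 211 167 165 199 204 204 196 194 200 199 172
 142 140 145 151 149 147 
[... 556 characters left out ...]
51  50  51  51  52  52
  54  53  52  53  52  51  51  55  58  59  60  64  67  71  68  60  47  39]
214 [145 146 143 113  70  53  52  50  48  47  47  45  46  46  46  45  46  47
  46  45  47  48  48  47  46  48  47  47  47  46  40  63 149 204 205 184]
214 [150 150 151 151 152 150 124  82  56  54  53  51  48  46  50  46  47  46
  47  48  48  48  47  49  51  50  48  49  48  47  49  73 154 207 194 150]
218 [149 148 145 115  71  53  49  46  47  45  48  47  45  46  45  46  47  48
  49  46  47  48  45  47  46  47  48  47  48  45  41  50  85 128 148 142]
218 [153 153 153 153 154 152 127  83  57  51  49  47  50  48  47  47  48  49
  48  49  49  50  47  48  50  48  48  47  49  49  49  49  48  42  41  59]
```

```bash
python3 -c "
from h import *
print(workorder.sign_off())"
```

```text
the job is handed in; nothing more can be done
None
```

I slid the bottle home against the ledge and tipped it until the cap met the stop bar, held it there for about 2.7 s at 5–6 N without moving the bar, then lowered it gently. It stands level, about 3–5 mm short of the ledge because the heel crept forward, it was lifted about 1.5 mm at one point during the slide, the cup and stain bottle were not moved, and the job is handed in.

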